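Tighten the bench clamp with its D-shank key

ROBOT

A 6-joint arm with a two-finger parallel gripper is mounted at the origin on the work surface. World frame = base frame: x ahead of the robot, y to its left, z up, the work surface at z = 0. Lengths are in m, angles in rad, forces in N, time in s.
With the tool pointing down it reaches from about 0.325 to 0.75 m from the base axis. Payload 7.6 kg.
Tool frame: the origin (TCP) lies midway between the tips of the shut fingers; the grasp point (between the pads) lies 19 mm behind it (arm.tcp_to_grasp is the distance from the TCP to the grasp point, in m); z points along the fingers, y is the line along which they close (so a half turn about z gives the same grasp; the last joint's range is limited). The gripper opens to 85 mm and grips with 20 to 120 N. Pads are 22 mm wide; open, the fingers measure 114 mm over their backs; the gripper's body (76 mm by 85 mm) begins 54 mm behind the grasp point. The pads swing forward as they close: fully open they stand 13 mm farther back than shut.
Start: joints at [-1.307, 0.052, 1.401, -0, 1.689, -0.07], TCP at [0.172, -0.496, 0.231] pointing down, gripper open.
Joint ranges: [-2.9, 2.9], [-0.91, 2.17], [0.12, 2.37], [-1.06, 4.2], [0.26, 2.73], [-2.93, 2.93]. Speed limits (rad/s): [2.57, 2.57, 3.01, 3.14, 3.14, 3.14].

INTERFACE

Orientations are given as [roll, pitch, yaw] about the fixed x, y, z axes, in that order (R = Rz(yaw) Ry(pitch) Rx(roll)).
In Python, from bench import arm gives the robot as it stands.
- The arm moves only by the shell command python3 -m pendant 'ROWS' [FORCE]. ROWS is JSON, a list of rows, each an object of numbers: "tx", "ty", "tz": the shift along the tool's x, y, z in cm; "turn": the turn about the tool's z in degrees; "jaw": the finger opening in cm, from 0 to 8.54. A call has 1 to 10 rows; each row is the pose to reach, as a shift and turn from the pose commanded when the call began, along the tool's axes at that moment; what a row does not reach only later rows make up. A row lasts 1/10 s, in which the tool goes at most 50 mm and 8.59 degrees, less where a joint would pass 70% of its speed; a pose out of reach is approached as far as the arm can. A call with a gripper value outside its range is refused whole. The fingers move at their own pace and stop on an object; FORCE is the grip in N (left out, the last holds). Time passes only in rows, so rows that repeat a pose let the fingers close. It gives the time, the measured TCP pose, the force, the opening and the grip force at its end, in the units of the state.
- arm.get_obs(): the state, without advancing time (a new reading comes with each control period).
- arm.get_image(name): name is "scene" or "side" or "wrist"; returns (picture, depth): 400x640x3 uint8, red, green, blue; 400x640 float32, m along the optical axis (not along the pixel's ray), 0 where there is no reading.
- arm.get_calibration(name): a dict with "fx", "fy", "cx", "cy" (pixels), "k1" (the pictures are not rectified: a ray, as slopes to the right and down, at radius r is drawn at 1 + k1 r^2 times it, then the intrinsics apply), "R" (3x3) and "t" (3): a world point X has camera coordinates R X + t. Camera axes: x right, y down, z forward; pixel columns grow to the right and rows downward; lengths in m; the calibration is good to about 2 mm. A picture is of the moment at which its call begins: read the wrist's pose just before it. get_calibration takes no time and is no camera call; for the wrist camera it gives the pose at the moment of the call.
- arm.finish_job(): hands the job in; it is judged then, once.
Trained networks look in the newest picture that a camera, given by its name, has taken for a name from the list of things; names that differ only in an ending like _2 or _b are one class to them, and where a whole thing is asked for, a point or a joint stands for the part that bears it (a point fixed in the world has none). Each returns a list of dicts, best first, with "score" (0 to 1); they miss things now and then, are a little off and sometimes report something else, mostly with a low value. They report only what shows in the picture. A call takes as long as a camera call. They do not tell look-alikes from the thing itself.
- arm.boxes_of(camera, name): "extent" ([centre column, centre row, width, height] in pixels, round what is visible of it).
- arm.spot_point(camera, name): "xy" ([column, row] in pixels: a listed point, or the origin of a listed thing).
The state is a dict: "t": time; "joints": joint angles; "joint_vel": joint speeds; "joint_torque": joint torques, N m; "eef_pos": TCP position; "ee_rot": TCP orientation; "ft_force": force on the tool from outside, world axes, zero at the start; "moment": the same for the moment, N m; "finger_gap": finger opening in m; "grasp_force": force on a finger pad.
Only numpy, scipy, OpenCV 4.12 (cv2) and the standard library are available. Lean on these libraries where they do the work, as an engineer would, in place of code of your own. Each camera call takes 0.05 s, during which the arm holds its last target. There are 200 camera calls.

TASK

Take the steel key with the T-shaped handle out of the wooden tool block, find the angle at which its D-shaped shank fits the D-shaped socket on top of the bench clamp, and push it fully home. Then turn it clockwise (seen from above) until the clamp's cam is tight against its stop, leave the key standing in the socket, and let go. Leave the punch, the wire spool, the tin and the hammer where they are.

Things in the scene. Friction and masses are not known exactly. Their poses are not given: they have to be found in the camera images.
- key: Loose steel T-handle key, about 300 g, standing upright in one of the tool block's two holes (either one). Origin on its axis at the underside of a round collar (38 mm across, z 0 to 4 mm); z up along the axis, x along the long arm of the handle. Below the collar the D-shank, above it a neck 11 mm across (z 4 to 30), then the handle bar (z 30 to 50).
- key_tip (a point): Centre of the foot of the key's shank, 24 mm below its origin. The shank is 26 mm in diameter with one flat, 4 mm from the axis, facing the key's +x, the way the handle's long arm points; the last 3 mm are 0.5 mm smaller in radius (not at the flat).
- key_grip (a point): Middle of the height of the key's handle bar, on the axis, 40 mm above the key's origin. Grip here: the bar is 12 mm wide (along the key's y), 20 mm high and runs from x -23 mm (short arm) to x +45 mm (long arm).
- key_nose (a point): Point near the end of the key's long arm: 40 mm along the key's +x from the axis, 40 mm above its origin.
- clamp: Fixed low grey cam clamp, body 100 x 83 x 46 mm, origin on the table under its spindle's vertical axis. The spindle, a steel boss 42 mm across over a round eccentric cam, has a D-shaped socket in its top; it turns clockwise seen from above to tighten, drags with 0.25 N m and stays where it is left. At its end stop (tight) the socket's flat, so the key's long arm, faces along the clamp's +x.
- socket_mouth (a point): Centre of the boss's top face, 80 mm over the table; the key's collar rests on it when home. D-socket: 28 mm across, flat 4.8 mm from the axis, 25 mm deep (about 1 mm play, 8 deg of turn either way). Its angle is NOT reported: at the start the flat faces 34 to 103 deg anticlockwise, from above, of the clamp's +x. At a wrong angle the shank rests on the rim.
- fixed_jaw (a point): Top of the clamp's fixed jaw, 86 mm along the clamp's -y from the spindle, 66 mm high, the jaw ending at y -105 mm. Between it and the cam lies the wooden handle blank to be held, along the clamp's x (130 mm long, 25 mm thick, top 65 mm high).
- rack: Fixed wooden tool block, 80 (x) x 200 (y) x 45 mm, origin at the centre of its underside. Two round blind holes 30 mm across, 34 mm deep, at y +50 and y -50 mm; in one stands the key, in the other the punch.
- punch: Loose centre punch standing in the block's other hole; round domed wooden grip 28 mm across reaching 50 mm above the block. Origin at the block's top face. Not to be disturbed.
- spool: Loose spool of wire standing on the table, 72 mm across, 72 mm high, origin under it. Not to be disturbed.
- tin: Loose small open metal tin, 76 mm across, 45 mm high, origin under it. Not to be disturbed.
- hammer: Loose hammer lying on the table. Not to be disturbed.
There are look-alikes about, which are no part of the job. Of the things like the clamp, leave any that is yellow; of the rest the larger one is meant. Leave any purple look-alike of the key alone.

How it is judged:
On the way, in this order (a step that is already met when the one before it is completed fails the run):
1. the key is fully home in the clamp's socket (z of key in the frame of socket_mouth between -0.004 and 0.003 m and horizontal distance between key and socket_mouth below 0.004 m and angle between key's own z axis and vertical below 0.08 rad), for 0.2 s.
2. the key, still home, is turned clockwise until the clamp is tight (all of step 1 and x of key_nose in the frame of clamp above 0.03 m and y of key_nose in the frame of clamp between -0.012 and 0.012 m), for 0.2 s.
At the end, for the whole second after the job is handed in: The key is upright (within 4.6 degrees) in the clamp's socket, its collar within 3 mm of the boss's top face and within 4 mm of its axis; its long arm points along the clamp's +x, the key_nose point less than 12 mm to either side of that line; the key is at rest and released (all of step 2 and linear speed of key below 0.01 m/s and angular speed of key below 0.1 rad/s and contact force between the fingers and key below 0.1 N); the robot touches nothing.
It fails at once if the punch, spool, tin or hammer is moved more than 30 mm (distance of any of punch, spool, tin, hammer from where it was at the start of the episode above 0.03 m).
It also fails if it takes over 72 s, if anything falls off the work surface, if the arm or the gripper's body presses on something with over 40 N, if the wrist force passes 120 N, or if a joint passes its speed limit or range.

## Working session

There is one attempt and no reset: what is moved stays moved. The work goes in short steps, Python scripts to look and compute and a shell command to move; the robot and the scene stay as the last step left them, time stands still between calls to the robot, and variables do not carry over. Pictures are saved under pics/ and viewed, at most 10 in all, crops included, and the job is handed in when it is done.

```bash
mkdir -p pics; ls; cat > h.py <<'E'
import numpy as np, cv2
from bench import arm
def cal(c):
    k=arm.get_calibration(c); return k,np.array(k["R"]),np.array(k["t"])
def ray(c,px,k=None):
    k,R,t=k or cal(c)
    d=np.array([(px[0]-k["cx"])/k["fx"],(px[1]-k["cy"])/k["fy"]]); u=d.copy()
    for _ in range(20): u=d/(1+k["k1"]*(u@u))
    return -R.T@t, R.T@np.array([u[0],u[1],1.])
def at_z(c,px,z,k=None):
    o,d=ray(c,px,k); return o+d*(z-o[2])/d[2]
def at_d(c,px,dep,k=None):
    o,d=ray(c,px,k); return o+d*dep[int(px[1]),int(px[0])]
def cloud(c,dep,k=None):
    k,R,t=k or cal(c)
    v,u=np.nonzero(dep>0); p=np.stack([u,v],1).astype(float).reshape(-1,1,2)
    d=np.stack([(u-k["cx"])/k["fx"],(v-k["cy"])/k["fy"]],1); w=d.copy()
    for _ in range(15): w=d/(1+k["k1"]*(w**2).sum(1,keepdims=True))
    P=np.c_[w,np.ones(len(w))]*dep[v,u][:,None]
    return (P-t)@R, u, v
def shot(c,f=None):
    k=cal(c); im,d=arm.get_image(c)
    if f: cv2.imwrite("pics/"+f,im[:,:,::-1])
    return im,d,k
E
python3 - <<'E'
from h import *
for c in ["scene","side"]:
    im,d,k=shot(c,c+"0.png"); print(c,-k[1].T@k[2])
    for n in ["key","clamp","rack","punch","spool","tin","hammer"]:
        for b in arm.boxes_of(c,n)[:3]: print(n,round(b["score"],2),np.round(b["extent"]))
    for n,z in [("key_grip",.1),("key_nose",.1),("socket_mouth",.08),("clamp",0),("fixed_jaw",.066),("rack",0),("key",.05)]:
        for b in arm.spot_point(c,n)[:3]: print(n,round(b["score"],2),np.round(b["xy"]),np.round(at_z(c,b["xy"],z,k),3),np.round(at_d(c,b["xy"],d,k),3))
E
```

```text
pics
scene [1.07085864 0.67610947 0.68696741]
key 0.92 [429. 232.  30.  30.]
clamp 0.76 [309. 195.  64.  52.]
clamp 0.75 [309. 150.  48.  38.]
clamp 0.63 [366. 182.  47.  34.]
rack 0.86 [409. 275.  85.  74.]
punch 0.7 [422. 270.  16.  24.]
punch 0.47 [228. 216.  97.  47.]
spool 0.84 [275. 252.  34.  42.]
tin 0.39 [310. 194.  58.  44.]
hammer 0.58 [228. 217.  98.  46.]
key_grip 0.76 [424. 239.] [0.493 0.306 0.1  ] [0.409 0.252 0.014]
key_grip 0.7 [397. 233.] [0.525 0.253 0.1  ] [0.519 0.248 0.093]
key_nose 0.96 [438. 245.] [0.485 0.339 0.1  ] [0.394 0.286 0.009]
key_nose 0.86 [380. 241.] [0.574 0.248 0.1  ] [0.557 0.233 0.08 ]
key_nose 0.19 [403. 275.] [0.61 0.35 0.1 ] [0.564 0.318 0.042]
socket_mouth 0.81 [320. 181.] [ 0.513 -0.051  0.08 ] [ 0.508 -0.057  0.075]
socket_mouth 0.73 [314. 138.] [ 0.366 -0.268  0.08 ] [ 0.367 -0.267  0.08 ]
socket_mouth 0.63 [372. 173.] [0.366 0.009 0.08 ] [ 0.34  -0.016  0.057]
clamp 0.83 [318. 162.] [ 0.367 -0.248  0.   ] [ 0.394 -0.212  0.027]
clamp 0.71 [319. 208.] [ 0.526 -0.038  0.   ] [0.555 0.001 0.037]
clamp 0.58 [369. 186.] [ 0.336 -0.026  0.  
[... 1370 characters left out ...]
0.007 0.08 ] [ 0.347 -0.022  0.04 ]
clamp 0.98 [358. 202.] [ 0.524 -0.066  0.   ] [ 0.506 -0.027  0.053]
clamp 0.79 [442. 180.] [ 0.369 -0.264  0.   ] [ 0.361 -0.222  0.045]
clamp 0.75 [411. 252.] [ 0.338 -0.003 -0.   ] [0.333 0.018 0.031]
fixed_jaw 0.82 [461. 147.] [ 0.36  -0.342  0.066] [ 0.36  -0.34   0.068]
fixed_jaw 0.62 [370. 164.] [ 0.539 -0.15   0.066] [ 0.564 -0.207  0.001]
fixed_jaw 0.57 [425. 220.] [ 0.338 -0.059  0.066] [ 0.341 -0.074  0.047]
rack 0.6 [276. 309.] [0.523 0.297 0.   ] [0.508 0.312 0.045]
key 0.94 [354. 316.] [0.36  0.237 0.05 ] [0.364 0.228 0.029]
key 0.6 [293. 284.] [0.51  0.246 0.05 ] [0.51  0.246 0.05 ]
key 0.5 [261. 317.] [0.521 0.346 0.05 ] [0.52  0.346 0.053]
```

View pics/scene0.png

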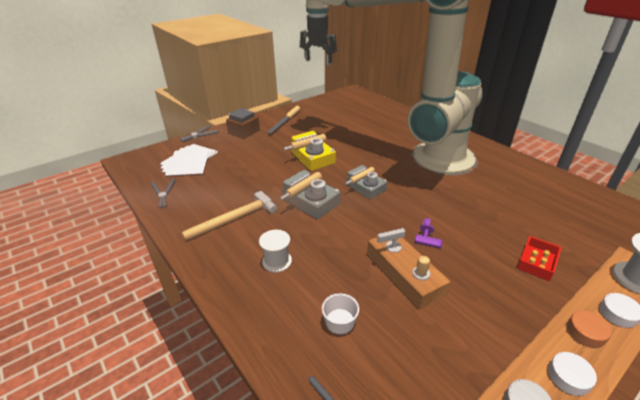

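View pics/side0.png

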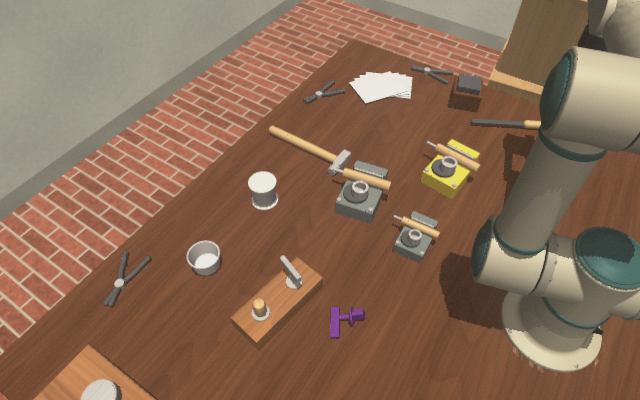

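The meant clamp is the larger grey one: scene (318,185), side (360,190), about (0.513, -0.052). The steel key is at scene (393,238), side (291,270), about (0.508, 0.247), with its long arm pointing to roughly +x,-y. I'll look at the clamp from above first.

```bash
cat >> h.py <<'E'
from scipy.spatial.transform import Rotation as Ro
def plan(p,yaw_y=None):
    """shift (cm, tool axes) to world TCP p; turn (deg) so that tool y lies along world yaw_y (deg, mod 180)"""
    o=arm.get_obs(); R=Ro.from_euler("xyz",o["ee_rot"]).as_matrix()
    s=R.T@(np.array(p)-o["eef_pos"])*100
    a=np.degrees(np.arctan2(R[1,1],R[0,1])); tx=np.degrees(np.arctan2(R[1,0],R[0,0]))
    print("t",round(o["t"],2),"pos",np.round(o["eef_pos"],4),"rot",np.round(o["ee_rot"],3),"j6",round(o["joints"][5],3),"F",np.round(o["ft_force"],1),"gap",round(o["finger_gap"],4),"gf",round(o["grasp_force"],1),"yaw_x",round(tx,2),"yaw_y",round(a,2))
    print("shift cm",np.round(s,2), "turn", None if yaw_y is None else round((a-yaw_y+90)%180-90,2))
E
python3 - <<'E'
from h import *
k,R,t=cal("wrist"); print(-R.T@t-arm.get_obs()["eef_pos"], R)
plan([.46,-.052,.26],90)
E
```

```text
[0.07136888 0.02441313 0.1411847 ] [[ 3.27032488e-01 -9.45013047e-01 -3.03296821e-04]
 [-9.03079702e-01 -3.12615490e-01  2.94480233e-01]
 [-2.78382478e-01 -9.60307022e-02 -9.55657523e-01]]
t 1.5 pos [ 0.172  -0.496   0.2314] rot [3.141 0.    0.334] j6 -0.07 F [ 0.2  0.1 -0.5] gap 0.0852 gf 0.0 yaw_x 19.13 yaw_y -70.87
shift cm [ 41.76 -32.52  -2.87] turn 19.13
```

```bash
python3 -m pendant '[{"tx":46.8,"ty":-30.8,"tz":-1},{"tx":46.8,"ty":-30.8,"tz":-1},{"tx":46.8,"ty":-30.8,"tz":-1},{"tx":46.8,"ty":-30.8,"tz":-1},{"tx":46.8,"ty":-30.8,"tz":-1},{"tx":46.8,"ty":-30.8,"tz":-1},{"tx":46.8,"ty":-30.8,"tz":-1},{"tx":46.8,"ty":-30.8,"tz":-1},{"tx":46.8,"ty":-30.8,"tz":-1},{"tx":46.8,"ty":-30.8,"tz":-1}]'; python3 - <<'E'
from h import *
plan([.513,-.052,.24])
E
```

```text
t 1.5 pos [ 0.172  -0.496   0.2314] rot [3.141 0.    0.334] j6 -0.07 F [ 0.2  0.1 -0.5] gap 0.0852 gf 0.0 yaw_x 19.13 yaw_y -70.87
shift cm [ 46.76 -30.78  -0.87] turn None$[0]: bad value
```

```bash
python3 -m pendant '[{"tx":4.2,"ty":-2.7,"tz":0},{"tx":8.4,"ty":-5.5,"tz":0},{"tx":12.6,"ty":-8.2,"tz":0},{"tx":16.8,"ty":-11,"tz":0},{"tx":21,"ty":-13.8,"tz":0},{"tx":25.2,"ty":-16.5,"tz":0},{"tx":29.4,"ty":-19.3,"tz":0},{"tx":33.6,"ty":-22,"tz":0},{"tx":37.8,"ty":-24.8,"tz":0},{"tx":42,"ty":-27.5,"tz":0}]'; python3 - <<'E'
from h import *
plan([.513,-.052,.24])
E
```

```text
t 1.5 pos [ 0.172  -0.496   0.2314] rot [3.141 0.    0.334] j6 -0.07 F [ 0.2  0.1 -0.5] gap 0.0852 gf 0.0 yaw_x 19.13 yaw_y -70.87
shift cm [ 46.76 -30.78  -0.87] turn None$[0]: bad value
```

```bash
python3 -m pendant '[{"tx":4.2,"ty":-2.7,"tz":0,"turn":0,"jaw":8.5},{"tx":8.4,"ty":-5.5,"tz":0,"turn":0,"jaw":8.5},{"tx":12.6,"ty":-8.2,"tz":0,"turn":0,"jaw":8.5},{"tx":16.8,"ty":-11,"tz":0,"turn":0,"jaw":8.5},{"tx":21,"ty":-13.8,"tz":0,"turn":0,"jaw":8.5},{"tx":25.2,"ty":-16.5,"tz":0,"turn":0,"jaw":8.5},{"tx":29.4,"ty":-19.3,"tz":0,"turn":0,"jaw":8.5},{"tx":33.6,"ty":-22,"tz":0,"turn":0,"jaw":8.5},{"tx":37.8,"ty":-24.8,"tz":0,"turn":0,"jaw":8.5},{"tx":42,"ty":-27.5,"tz":0,"turn":0,"jaw":8.5}]'; python3 - <<'E'
from h import *
plan([.513,-.052,.24])
E
```

```text
t: 2.5
eef_pos: [0.4784, -0.0983, 0.2316]
ee_rot: [3.141, -0.001, 0.334]
ft_force: [0.9, -1.3, 0.9]
finger_gap: 0.0849
grasp_force: 0.0
t 2.5 pos [ 0.4784 -0.0983  0.2316] rot [ 3.141e+00 -1.000e-03  3.340e-01] j6 0.959 F [ 0.9 -1.3  0.9] gap 0.0849 gf 0.0 yaw_x 19.13 yaw_y -70.87
shift cm [ 4.79 -3.24 -0.84] turn None
```

```bash
python3 -m pendant '[{"tx":4.0,"ty":-2.8,"tz":-0.8,"turn":0,"jaw":8.5},{"tx":4.8,"ty":-3.2,"tz":-0.8,"turn":0,"jaw":8.5},{"tx":4.8,"ty":-3.2,"tz":-0.8,"turn":0,"jaw":8.5},{"tx":4.8,"ty":-3.2,"tz":-0.8,"turn":0,"jaw":8.5}]'; python3 - <<'E'
from h import *
plan([.513,-.052,.24])
im,d,k=shot("wrist","w1.png")
for n,z in [("socket_mouth",.08),("fixed_jaw",.066),("clamp",0)]:
    for b in arm.spot_point("wrist",n)[:2]: print(n,round(b["score"],2),np.round(b["xy"]),np.round(at_z("wrist",b["xy"],z,k),4))
P,u,v=cloud("wrist",d,k)
m=(abs(P[:,0]-.513)<.06)&(abs(P[:,1]+.052)<.06)
b=P[m&(abs(P[:,2]-.08)<.004)]
print("boss",len(b),b.mean(0)); c=b[:,:2].mean(0)
(cx,cy),r=cv2.minEnclosingCircle(b[:,:2].astype(np.float32)); print("circ",cx,cy,r)
# top-view maps, 0.5 mm/px, x up, y left
pts=P[(abs(P[:,0]-.513)<.1)&(abs(P[:,1]+.052)<.1)]
col=im[v,u][(abs(P[:,0]-.513)<.1)&(abs(P[:,1]+.052)<.1)]
np.savez("w1.npz",P=P,u=u,v=v,col=im[v,u])
o=np.zeros((400,800,3),np.uint8)
i=((.613-pts[:,0])/.0005).astype(int).clip(0,399); j=((.048-pts[:,1])/.0005).astype(int).clip(0,399)
z=np.argsort(pts[:,2])
o[i[z],j[z]]=col[z][:,::-1]; o[i[z],400+j[z]]=(pts[z,2]*2500).clip(20,255)[:,None].astype(np.uint8)
cv2.imwrite("pics/w1top.png",cv2.dilate(o,np.ones((3,3))))
E
```

```text
t: 2.9
eef_pos: [0.5118, -0.0551, 0.239]
ee_rot: [3.141, 0.001, 0.333]
ft_force: [0.4, -0.1, 0.3]
finger_gap: 0.0849
grasp_force: 0.0
t 2.9 pos [ 0.5118 -0.0551  0.239 ] rot [3.141e+00 1.000e-03 3.330e-01] j6 1.059 F [ 0.4 -0.1  0.3] gap 0.0849 gf 0.0 yaw_x 19.09 yaw_y -70.91
shift cm [ 0.21 -0.25 -0.1 ] turn None
socket_mouth 0.74 [232. 308.] [ 0.3626 -0.0135  0.08  ]
socket_mouth 0.68 [319. 174.] [ 0.5209 -0.0513  0.08  ]
fixed_jaw 0.96 [412. 185.] [ 0.5366 -0.1373  0.066 ]
fixed_jaw 0.76 [288. 315.] [ 0.3637 -0.0702  0.066 ]
clamp 0.86 [433. 321.] [ 0.3704 -0.2574  0.    ]
clamp 0.82 [320. 159.] [ 0.5207 -0.0513  0.    ]
boss 1139 [ 0.52011814 -0.05014116  0.07857306]
circ 0.5198529362678528 -0.051898710429668427 0.021337557584047318
```

View pics/w1.png

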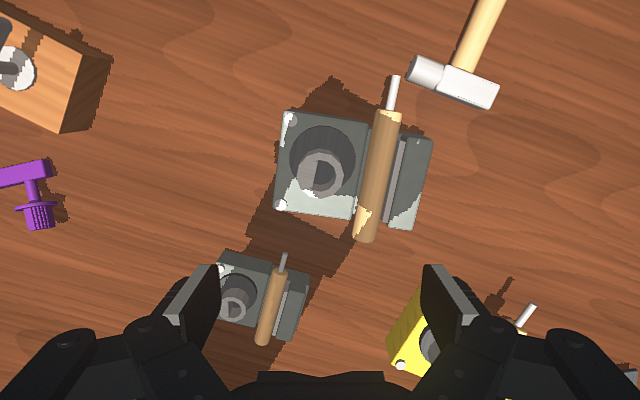

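View pics/w1top.png

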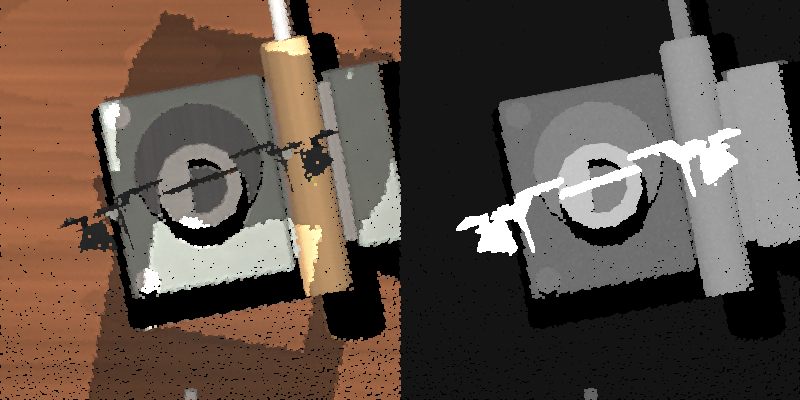

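```bash
python3 - <<'E'
from h import *
z=np.load("w1.npz"); P=z["P"]
b=P[(abs(P[:,2]-.079)<.004)&(np.hypot(P[:,0]-.52,P[:,1]+.052)<.024)]
# outer circle fit from boundary pts by angle
from scipy.optimize import least_squares
c=np.array([.52,-.052])
for _ in range(3):
    d=b[:,:2]-c; a=np.degrees(np.arctan2(d[:,1],d[:,0])); r=np.hypot(*d.T)
    e=np.array([b[(a>=s)&(a<s+10)][np.argsort(r[(a>=s)&(a<s+10)])[-2]][:2] for s in range(-180,180,10) if ((a>=s)&(a<s+10)).sum()>5])
    q=least_squares(lambda p:np.hypot(*(e-p[:2]).T)-p[2],[*c,.021],loss="soft_l1",f_scale=.0005).x; c=q[:2]
print("circle",q,"z",np.median(b[:,2]))
d=b[:,:2]-c; a=np.degrees(np.arctan2(d[:,1],d[:,0])); r=np.hypot(*d.T)
for s in range(-180,180,15):
    m=(a>=s)&(a<s+15)
    if m.any(): print(s,m.sum(),np.round([r[m].min()*1e3,np.percentile(r[m],5)*1e3,r[m].max()*1e3],1))
m=r<.0125; g=d[m].mean(0); print("flat seg n",m.sum(),np.degrees(np.arctan2(g[1],g[0])))
# best flat: for angle th, points r<12.5: min projection consistent
best=[(np.std([ (d[m]@[np.cos(t),np.sin(t)])[abs(d[m]@[-np.sin(t),np.cos(t)]-w)<.002].min() if (abs(d[m]@[-np.sin(t),np.cos(t)]-w)<.002).any() else .02 for w in (-.008,-.004,0,.004,.008)]),x) for x in range(40,130,2) for t in [np.radians(x)]]
print(sorted(best)[:5])
# clamp yaw from body top (z~.046) and jaw (.066) and blank
for lo,hi in [(.042,.05),(.062,.069)]:
    m=(P[:,2]>lo)&(P[:,2]<hi)&(np.hypot(P[:,0]-.52,P[:,1]+.075)<.1)
    print(cv2.minAreaRect((P[m,:2]*1000).astype(np.float32)))
m=(P[:,2]>.06)&(P[:,2]<.0645+.002)&(np.hypot(P[:,0]-.52,P[:,1]+.1)<.08)&(P[:,1]<-.08)
E
```

```text
circle [ 0.52007245 -0.05195568  0.02049405] z 0.07859446480352522
-180 40 [13.9 14.3 20.7]
-165 39 [14.4 14.6 21.2]
-150 40 [13.9 14.  20.7]
-135 42 [14.1 14.2 21.3]
-120 37 [14.  14.1 20.4]
-105 38 [14.4 14.6 20.8]
-90 34 [14.  14.1 20.3]
-75 39 [14.4 14.5 20.8]
-60 37 [14.  14.5 20.3]
-45 39 [14.2 14.3 20.9]
-30 41 [14.1 14.3 20.5]
-15 41 [14.3 14.8 21. ]
0 41 [14.  14.4 20.6]
15 43 [14.6 14.6 20.7]
30 58 [ 8.2 10.  20.5]
45 65 [ 7.   8.8 21.1]
60 67 [ 5.7  7.1 20.5]
75 68 [ 5.5  7.3 21. ]
90 65 [ 5.3  7.1 20.4]
105 66 [ 5.2  6.3 21.4]
120 63 [ 6.2  7.4 20.4]
135 63 [ 7.   8.3 21.4]
150 50 [ 9.3 10.7 20.7]
165 40 [14.2 14.5 21.1]
flat seg n 159 96.32843242020863
[(np.float64(4.3219445528888786e-05), 96), (np.float64(0.00020023394515756386), 98), (np.float64(0.00021146953889448182), 94), (np.float64(0.0003804009479793613), 92), (np.float64(0.0003990116176464827), 100)]
((535.49365234375, -75.88693237304688), (127.05941772460938, 138.62472534179688), 10.098183631896973)
((529.1644287109375, -109.86117553710938), (114.11083221435547, 116.24034118652344), 46.87778854370117)
```

The wrist view shows the clamp's socket at (322,175) with its flat on the left side, world 96° from +x. The clamp yaw is about 10°, so the flat sits 86° anticlockwise, within the given range. Now the key.

```bash
python3 -m pendant '[{"tx":1.5,"ty":-4.5,"tz":-1,"turn":8,"jaw":8.5},{"tx":3,"ty":-9,"tz":-1,"turn":16,"jaw":8.5},{"tx":4.5,"ty":-13.5,"tz":-1,"turn":24,"jaw":8.5},{"tx":6,"ty":-18,"tz":-1,"turn":32,"jaw":8.5},{"tx":7.5,"ty":-22.5,"tz":-1,"turn":40,"jaw":8.5},{"tx":9,"ty":-27,"tz":-1,"turn":47,"jaw":8.5},{"tx":9.5,"ty":-28.5,"tz":-1,"turn":47,"jaw":8.5},{"tx":9.5,"ty":-28.5,"tz":-1,"turn":47,"jaw":8.5},{"tx":9.5,"ty":-28.5,"tz":-1,"turn":47,"jaw":8.5},{"tx":9.5,"ty":-28.5,"tz":-1,"turn":47,"jaw":8.5}]'; cat > key.py <<'E'
from h import *
import sys
im,d,k=shot("wrist",sys.argv[1])
for n,z in [("key_grip",.085),("key_nose",.085)]:
    for b in arm.spot_point("wrist",n)[:2]: print(n,round(b["score"],2),np.round(b["xy"]),np.round(at_z("wrist",b["xy"],z,k),4))
P,u,v=cloud("wrist",d,k)
m=(P[:,2]>.083)&(P[:,2]<.105)&(np.hypot(P[:,0]-.51,P[:,1]-.247)<.07)
zz=P[m,2]; print(len(zz),"z",np.median(zz))
m&=abs(P[:,2]-np.median(zz))<.003
(cx,cy),wh,an=cv2.minAreaRect((P[m,:2]*1000).astype(np.float32)); print("bar",cx,cy,wh,an)
x=P[m,:2]-P[m,:2].mean(0); w=np.linalg.svd(x,full_matrices=False)[2][0]; print("pca yaw",np.degrees(np.arctan2(w[1],w[0])))
m=(abs(P[:,2]-.049)<.0025)&(np.hypot(P[:,0]-.51,P[:,1]-.247)<.024)
np.savez("key.npz",P=P,col=im[v,u])
E
python3 key.py w2.png; python3 -c "
from h import *
plan([.51,.247,.2])"
```

```text
t: 4.1
eef_pos: [0.509, 0.2447, 0.2494]
ee_rot: [3.141, -0.0, -0.488]
ft_force: [0.0, 0.2, -0.4]
finger_gap: 0.085
grasp_force: 0.0
key_grip 0.67 [359. 242.] [0.4408 0.2393 0.085 ]
key_grip 0.66 [318. 175.] [0.5172 0.2427 0.085 ]
key_nose 0.97 [340. 268.] [0.4248 0.2672 0.085 ]
key_nose 0.79 [312. 130.] [0.5551 0.2286 0.085 ]
1039 z 0.09347406485083887
bar 526.4334716796875 236.05740356445312 (12.006765365600586, 67.6190185546875) 69.8342514038086
pca yaw 159.85281928811784
t 4.25 pos [0.509  0.2449 0.2495] rot [-3.141 -0.    -0.488] j6 2.442 F [ 1.4 -0.5 -0.6] gap 0.0851 gf 0.0 yaw_x -27.98 yaw_y -117.98
shift cm [-0.01 -0.23  4.95] turn None
```

View pics/w2.png

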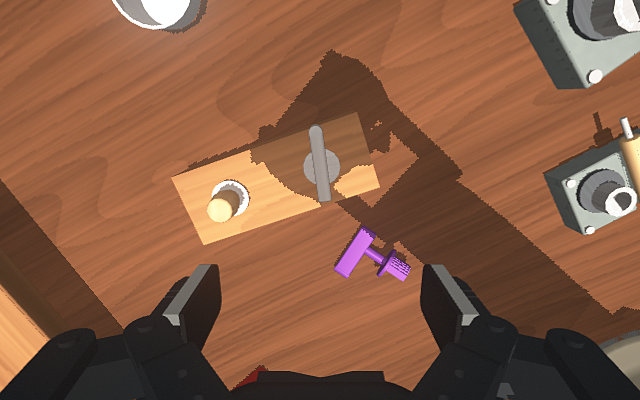

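Key axis is at (0.516, 0.240), with its long arm at -20.2° (up in the picture, collar at (322,167)). The bar measures 68 x 12 mm, as it should.

```bash
python3 -m pendant '[{"tx":0.86,"ty":0.11,"tz":3,"turn":-7.8,"jaw":6},{"tx":0.86,"ty":0.11,"tz":7,"turn":-7.8,"jaw":6},{"tx":0.86,"ty":0.11,"tz":11,"turn":-7.8,"jaw":6},{"tx":0.86,"ty":0.11,"tz":14,"turn":-7.8,"jaw":6},{"tx":0.86,"ty":0.11,"tz":16,"turn":-7.8,"jaw":6},{"tx":0.86,"ty":0.11,"tz":17.5,"turn":-7.8,"jaw":6},{"tx":0.86,"ty":0.11,"tz":18.3,"turn":-7.8,"jaw":6},{"tx":0.86,"ty":0.11,"tz":18.3,"turn":-7.8,"jaw":6},{"tx":0.86,"ty":0.11,"tz":18.3,"turn":-7.8,"jaw":6}]' && python3 -m pendant '[{"tx":0,"ty":0,"tz":0,"turn":0,"jaw":4},{"tx":0,"ty":0,"tz":0,"turn":0,"jaw":3},{"tx":0,"ty":0,"tz":0,"turn":0,"jaw":2},{"tx":0,"ty":0,"tz":0,"turn":0,"jaw":1},{"tx":0,"ty":0,"tz":0,"turn":0,"jaw":0.5},{"tx":0,"ty":0,"tz":0,"turn":0,"jaw":0.5},{"tx":0,"ty":0,"tz":0,"turn":0,"jaw":0.5}]' 60
```

```text
t: 5.15
eef_pos: [0.5165, 0.2412, 0.0675]
ee_rot: [-3.14, -0.001, -0.351]
ft_force: [0.1, -0.0, 0.3]
finger_gap: 0.0598
grasp_force: 0.0
t: 5.85
eef_pos: [0.5159, 0.2411, 0.0666]
ee_rot: [-3.141, -0.0, -0.35]
ft_force: [-0.9, -0.7, 5.4]
finger_gap: 0.0112
grasp_force: 59.2
```

```bash
python3 -m pendant '[{"tx":0,"ty":0,"tz":-2,"turn":0,"jaw":0.5},{"tx":0,"ty":0,"tz":-5,"turn":0,"jaw":0.5},{"tx":0,"ty":0,"tz":-9,"turn":0,"jaw":0.5},{"tx":0.5,"ty":1.3,"tz":-12,"turn":-6,"jaw":0.5},{"tx":1.9,"ty":5,"tz":-13.3,"turn":-14,"jaw":0.5},{"tx":3.6,"ty":9.5,"tz":-13.3,"turn":-22,"jaw":0.5},{"tx":5.3,"ty":14,"tz":-13.3,"turn":-30,"jaw":0.5},{"tx":7,"ty":18.5,"tz":-13.3,"turn":-38,"jaw":0.5},{"tx":8.7,"ty":23,"tz":-13.3,"turn":-46,"jaw":0.5},{"tx":10.4,"ty":27.4,"tz":-13.3,"turn":-54,"jaw":0.5}]' && python3 -m pendant '[{"tx":0,"ty":0,"tz":0,"turn":-8,"jaw":0.5},{"tx":0,"ty":0,"tz":0,"turn":-16,"jaw":0.5},{"tx":0,"ty":0,"tz":0,"turn":-24,"jaw":0.5},{"tx":0,"ty":0,"tz":0,"turn":-32,"jaw":0.5},{"tx":0,"ty":0,"tz":0,"turn":-40,"jaw":0.5},{"tx":0,"ty":0,"tz":0,"turn":-48,"jaw":0.5},{"tx":0,"ty":0,"tz":0,"turn":-56,"jaw":0.5},{"tx":0,"ty":0,"tz":0,"turn":-62,"jaw":0.5},{"tx":0,"ty":0,"tz":0,"turn":-62,"jaw":0.5},{"tx":0,"ty":0,"tz":0,"turn":-62,"jaw":0.5}]'
python3 - <<'E'
from h import *
plan([.5201,-.052,.20],6)
im,d,k=shot("wrist","w3.png")
P,u,v=cloud("wrist",d,k); np.savez("w3.npz",P=P,u=u,v=v,col=im[v,u],d=d)
s,ds,ks=shot("side","s3.png")
E
```

```text
t: 6.85
eef_pos: [0.5188, -0.0411, 0.1982]
ee_rot: [-3.14, 0.001, 0.571]
ft_force: [0.1, -0.3, -4.2]
finger_gap: 0.0111
grasp_force: 59.0
t: 7.85
eef_pos: [0.5192, -0.0394, 0.1986]
ee_rot: [-3.14, -0.0, 1.645]
ft_force: [-0.0, -0.3, -3.7]
finger_gap: 0.0109
grasp_force: 59.3
t 7.85 pos [ 0.5192 -0.0394  0.1986] rot [-3.14  -0.     1.645] j6 -0.221 F [-0.  -0.3 -3.7] gap 0.0109 gf 59.3 yaw_x 94.24 yaw_y 4.24
shift cm [-1.26 -0.01 -0.14] turn -1.76
```

View pics/w3.png

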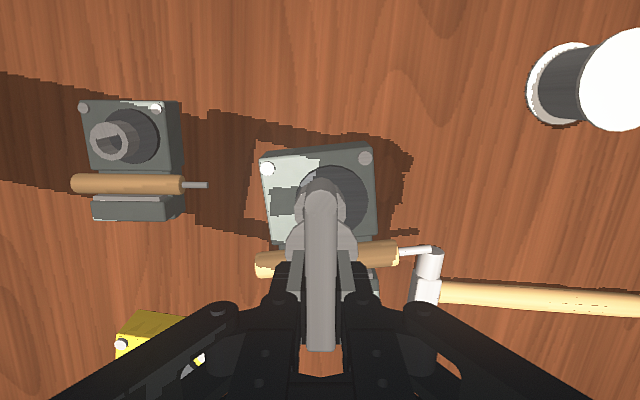

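Picture: the key is held in the fingers, bar from (320,185) to (320,350), with its collar at (320,240), partly over the socket. Now measure where the bar and collar sit in the tool frame and check the tilt.

```bash
cat > held.py <<'E'
from h import *
import sys
z=np.load(sys.argv[1]); P=z["P"]; o=arm.get_obs()
R=Ro.from_euler("xyz",o["ee_rot"]).as_matrix(); T=(P-o["eef_pos"])@R
T[:,2]*=-1   # height over TCP
m=(abs(T[:,0])<.07)&(abs(T[:,1])<.02)&(T[:,2]>-.06)&(T[:,2]<.05)
np.set_printoptions(suppress=True,precision=4)
h,e=np.histogram(T[m,2],np.arange(-.06,.051,.004)); print([(round(a,3),n) for a,n in zip(e,h) if n>15])
b=T[m&(T[:,2]>.022)&(T[:,2]<.034)&(abs(T[:,1])<.009)]
print("bar x",b[:,0].min(),b[:,0].max(),"rect",cv2.minAreaRect((b[:,:2]*1000).astype(np.float32)))
A=np.c_[b[:,:2],np.ones(len(b))]; print("top plane slopes,z",np.linalg.lstsq(A,b[:,2],rcond=None)[0])
for lo,hi in [(-.026,-.012)]:
    c=T[(abs(T[:,0])<.03)&(abs(T[:,1])<.024)&(T[:,2]>lo)&(T[:,2]<hi)]
    print("collar",len(c),np.median(c[:,2]),"x max",c[:,0].max(),"y",c[:,1].min(),c[:,1].max())
E
python3 held.py w3.npz
```

```text
[(np.float64(-0.024), np.int64(197)), (np.float64(-0.02), np.int64(845)), (np.float64(0.0), np.int64(62)), (np.float64(0.004), np.int64(206)), (np.float64(0.008), np.int64(295)), (np.float64(0.012), np.int64(334)), (np.float64(0.016), np.int64(371)), (np.float64(0.02), np.int64(415)), (np.float64(0.024), np.int64(5363)), (np.float64(0.028), np.int64(312)), (np.float64(0.032), np.int64(765)), (np.float64(0.036), np.int64(338)), (np.float64(0.04), np.int64(574)), (np.float64(0.044), np.int64(957))]
bar x -0.022909702323697885 0.04523237524066287 rect ((11.046981811523438, -0.010711669921875), (17.845611572265625, 67.9368667602539), 84.3746566772461)
top plane slopes,z [-0.0095 -0.0017  0.0267]
collar 1042 -0.01941985754843393 x max 0.017145813856503024 y -0.017892456471998764 0.019493248982258345
```

```bash
python3 -m pendant '[{"tx":-4,"ty":0,"tz":0,"turn":-1.8,"jaw":0.5},{"tx":-8,"ty":0,"tz":0,"turn":-1.8,"jaw":0.5},{"tx":-8,"ty":0,"tz":0,"turn":-1.8,"jaw":0.5},{"tx":-8,"ty":0,"tz":0,"turn":-1.8,"jaw":0.5}]'
cat > sock.py <<'E'
from h import *
import sys
from scipy.optimize import least_squares
plan([.5201,-.052,.20],6)
im,d,k=shot("wrist",sys.argv[1]+".png")
P,u,v=cloud("wrist",d,k); np.savez(sys.argv[1]+".npz",P=P,u=u,v=v,col=im[v,u],d=d)
b=P[(abs(P[:,2]-.079)<.004)&(np.hypot(P[:,0]-.52,P[:,1]+.052)<.025)]
c=np.median(b[:,:2],0)
for _ in range(4):
    q=b[:,:2]-c; a=np.degrees(np.arctan2(q[:,1],q[:,0])); r=np.hypot(*q.T); E=[]
    for s in range(-180,180,10):
        m=(a>=s)&(a<s+10)
        if m.sum()>5: E.append(b[m][np.argsort(r[m])[-2]][:2])
    E=np.array(E); f=least_squares(lambda p:np.hypot(*(E-p[:2]).T)-p[2],[*c,.021],loss="soft_l1",f_scale=.0005).x; c=f[:2]
print("circle",np.round(f,4),len(E),"z",np.median(b[:,2]))
q=b[:,:2]-c; m=np.hypot(*q.T)<.0125; g=q[m].mean(0); print("flat",m.sum(),np.degrees(np.arctan2(g[1],g[0])))
E
python3 sock.py w4; python3 held.py w4.npz
```

```text
t: 8.35
eef_pos: [0.5255, -0.1199, 0.199]
ee_rot: [-3.141, -0.0, 1.676]
ft_force: [0.1, 0.2, -3.1]
finger_gap: 0.011
grasp_force: 59.4
t 8.35 pos [ 0.5255 -0.1199  0.199 ] rot [-3.141 -0.     1.676] j6 -0.398 F [ 0.1  0.2 -3.1] gap 0.011 gf 59.4 yaw_x 96.04 yaw_y 6.04
shift cm [ 6.81  0.18 -0.1 ] turn 0.04
circle [ 0.5199 -0.0518  0.0206] 36 z 0.07857037615668963
flat 257 98.0268371222024
[(np.float64(-0.024), np.int64(131)), (np.float64(-0.02), np.int64(915)), (np.float64(0.0), np.int64(50)), (np.float64(0.004), np.int64(187)), (np.float64(0.008), np.int64(302)), (np.float64(0.012), np.int64(346)), (np.float64(0.016), np.int64(366)), (np.float64(0.02), np.int64(402)), (np.float64(0.024), np.int64(5297)), (np.float64(0.028), np.int64(399)), (np.float64(0.032), np.int64(669)), (np.float64(0.036), np.int64(412)), (np.float64(0.04), np.int64(546)), (np.float64(0.044), np.int64(955))]
bar x -0.024122584978353602 0.044399252512765136 rect ((10.147476196289062, -0.026281356811523438), (17.96379852294922, 68.13925170898438), 84.3985824584961)
top plane slopes,z [-0.0092 -0.0058  0.027 ]
collar 1046 -0.019216895729962956 x max 0.015877711505665876 y -0.01794065877716154 0.018813134994584185
```

Both views agree: socket at (0.520, -0.0518), flat at about 97°. Move over it, then descend gently.

```bash
python3 -m pendant '[{"tx":3,"ty":0.1,"tz":0,"turn":-1,"jaw":0.5},{"tx":6,"ty":0.17,"tz":0,"turn":-1,"jaw":0.5},{"tx":6.85,"ty":0.17,"tz":2,"turn":-1,"jaw":0.5},{"tx":6.85,"ty":0.17,"tz":4.5,"turn":-1,"jaw":0.5},{"tx":6.85,"ty":0.17,"tz":6.4,"turn":-1,"jaw":0.5},{"tx":6.85,"ty":0.17,"tz":6.9,"turn":-1,"jaw":0.5},{"tx":6.85,"ty":0.17,"tz":6.9,"turn":-1,"jaw":0.5},{"tx":6.85,"ty":0.17,"tz":6.9,"turn":-1,"jaw":0.5}]'; python3 -c "
from h import *
plan([.520,-.0516,.13],7)"
```

```text
t: 9.2
eef_pos: [0.5205, -0.0508, 0.1316]
ee_rot: [3.14, 0.001, 1.697]
ft_force: [-0.8, -0.3, -3.4]
finger_gap: 0.0111
grasp_force: 59.2
t 9.2 pos [ 0.5205 -0.0508  0.1316] rot [3.140e+00 1.000e-03 1.697e+00] j6 -0.294 F [-0.8 -0.3 -3.4] gap 0.0111 gf 59.2 yaw_x 97.22 yaw_y 7.22
shift cm [-0.08 -0.06  0.16] turn 0.22
```

```bash
python3 -m pendant '[{"tx":0,"ty":0,"tz":0.3,"turn":0,"jaw":0.5},{"tx":0,"ty":0,"tz":0.5,"turn":0,"jaw":0.5},{"tx":0,"ty":0,"tz":0.7,"turn":0,"jaw":0.5},{"tx":0,"ty":0,"tz":0.8,"turn":0,"jaw":0.5},{"tx":0,"ty":0,"tz":0.8,"turn":0,"jaw":0.5}]'; python3 -c "
from h import *
plan([.520,-.0516,.1016],7)"
```

```text
t: 9.7
eef_pos: [0.5198, -0.051, 0.1221]
ee_rot: [-3.141, 0.0, 1.696]
ft_force: [-0.6, 0.6, -3.0]
finger_gap: 0.0109
grasp_force: 59.4
t 9.7 pos [ 0.5198 -0.051   0.1221] rot [-3.141  0.     1.696] j6 -0.294 F [-0.6  0.6 -3. ] gap 0.0109 gf 59.4 yaw_x 97.2 yaw_y 7.2
shift cm [-0.06  0.01  2.05] turn 0.2
```

The tip has entered the socket with no force. Continue down.

```bash
python3 -m pendant '[{"tx":-0.05,"ty":0,"tz":0.2,"turn":0,"jaw":0.5},{"tx":-0.05,"ty":0,"tz":0.4,"turn":0,"jaw":0.5},{"tx":-0.05,"ty":0,"tz":0.6,"turn":0,"jaw":0.5},{"tx":-0.05,"ty":0,"tz":0.8,"turn":0,"jaw":0.5},{"tx":-0.05,"ty":0,"tz":0.8,"turn":0,"jaw":0.5}]'; python3 -c "
from h import *
plan([.520,-.0516,.1016],7)"
```

```text
t: 10.2
eef_pos: [0.5198, -0.0514, 0.1138]
ee_rot: [-3.141, -0.0, 1.697]
ft_force: [-0.1, -0.6, -3.1]
finger_gap: 0.0112
grasp_force: 59.4
t 10.2 pos [ 0.5198 -0.0514  0.1138] rot [-3.141 -0.     1.697] j6 -0.295 F [-0.1 -0.6 -3.1] gap 0.0112 gf 59.4 yaw_x 97.2 yaw_y 7.2
shift cm [-0.02  0.02  1.22] turn 0.2
```

```bash
python3 -m pendant '[{"tx":0,"ty":0,"tz":0.3,"turn":0,"jaw":0.5},{"tx":0,"ty":0,"tz":0.6,"turn":0,"jaw":0.5},{"tx":0,"ty":0,"tz":0.9,"turn":0,"jaw":0.5},{"tx":0,"ty":0,"tz":1.1,"turn":0,"jaw":0.5},{"tx":0,"ty":0,"tz":1.2,"turn":0,"jaw":0.5},{"tx":0,"ty":0,"tz":1.25,"turn":0,"jaw":0.5},{"tx":0,"ty":0,"tz":1.25,"turn":0,"jaw":0.5},{"tx":0,"ty":0,"tz":1.25,"turn":0,"jaw":0.5}]'; python3 -c "
from h import *
plan([.520,-.0516,.1016],7)"
```

```text
t: 11.0
eef_pos: [0.5201, -0.0515, 0.1019]
ee_rot: [3.141, 0.0, 1.697]
ft_force: [0.1, 0.3, -3.3]
finger_gap: 0.011
grasp_force: 59.4
t 11.0 pos [ 0.5201 -0.0515  0.1019] rot [3.141 0.    1.697] j6 -0.295 F [ 0.1  0.3 -3.3] gap 0.011 gf 59.4 yaw_x 97.2 yaw_y 7.2
shift cm [-0.01 -0.01  0.03] turn 0.2
```

```bash
python3 -m pendant '[{"tx":0,"ty":0,"tz":0.06,"turn":0,"jaw":0.5},{"tx":0,"ty":0,"tz":0.12,"turn":0,"jaw":0.5},{"tx":0,"ty":0,"tz":0.12,"turn":0,"jaw":0.5},{"tx":0,"ty":0,"tz":0.12,"turn":0,"jaw":0.5}]'
```

```text
t: 11.4
eef_pos: [0.5203, -0.0515, 0.1016]
ee_rot: [3.14, 0.0, 1.697]
ft_force: [-3.3, 0.1, 5.0]
finger_gap: 0.0113
grasp_force: 60.7
```

Home: contact at 8 N, with TCP height matching. Now turn clockwise.

```bash
python3 -m pendant '[{"tx":0,"ty":0,"tz":0,"turn":5,"jaw":0.5},{"tx":0,"ty":0,"tz":0,"turn":11,"jaw":0.5},{"tx":0,"ty":0,"tz":0,"turn":17,"jaw":0.5},{"tx":0,"ty":0,"tz":0,"turn":23,"jaw":0.5},{"tx":0,"ty":0,"tz":0,"turn":29,"jaw":0.5},{"tx":0,"ty":0,"tz":0,"turn":35,"jaw":0.5},{"tx":0,"ty":0,"tz":0,"turn":40,"jaw":0.5},{"tx":0,"ty":0,"tz":0,"turn":40,"jaw":0.5}]' 80; python3 -c "
from h import *
plan([.520,-.0516,.1016],10); print(arm.get_obs()['moment'])"
```

```text
t: 12.2
eef_pos: [0.5197, -0.0527, 0.1017]
ee_rot: [3.141, 0.002, 0.995]
ft_force: [-6.8, -4.4, 8.1]
finger_gap: 0.0107
grasp_force: 79.8
t 12.2 pos [ 0.5197 -0.0527  0.1017] rot [3.141e+00 2.000e-03 9.950e-01] j6 0.405 F [-6.8 -4.4  8.1] gap 0.0107 gf 79.8 yaw_x 57.03 yaw_y -32.97
shift cm [ 0.11 -0.03  0.01] turn -42.97
[-0.77865234  1.40702248 -0.01701389]
```

```bash
python3 -m pendant '[{"tx":0,"ty":0,"tz":0,"turn":5,"jaw":0.5},{"tx":0,"ty":0,"tz":0,"turn":11,"jaw":0.5},{"tx":0,"ty":0,"tz":0,"turn":17,"jaw":0.5},{"tx":0,"ty":0,"tz":0,"turn":23,"jaw":0.5},{"tx":0,"ty":0,"tz":0,"turn":29,"jaw":0.5},{"tx":0,"ty":0,"tz":0,"turn":35,"jaw":0.5},{"tx":0,"ty":0,"tz":0,"turn":40,"jaw":0.5},{"tx":0,"ty":0,"tz":0,"turn":43,"jaw":0.5},{"tx":0,"ty":0,"tz":0,"turn":43,"jaw":0.5}]' 80; python3 -c "
from h import *
plan([.520,-.0516,.1016],10); print(arm.get_obs()['moment'])"
```

```text
t: 13.1
eef_pos: [0.519, -0.0524, 0.1017]
ee_rot: [3.14, 0.003, 0.246]
ft_force: [-11.1, -3.4, 11.0]
finger_gap: 0.0106
grasp_force: 80.2
t 13.1 pos [ 0.519  -0.0524  0.1017] rot [3.14e+00 3.00e-03 2.46e-01] j6 1.155 F [-11.1  -3.4  11. ] gap 0.0106 gf 80.2 yaw_x 14.1 yaw_y -75.9
shift cm [ 0.11 -0.05  0.01] turn -85.9
[-0.48025461  1.9756346   0.11257409]
```

```bash
python3 -m pendant '[{"tx":0,"ty":0,"tz":0,"turn":2,"jaw":0.5},{"tx":0,"ty":0,"tz":0,"turn":4,"jaw":0.5},{"tx":0,"ty":0,"tz":0,"turn":6,"jaw":0.5},{"tx":0,"ty":0,"tz":0,"turn":6,"jaw":0.5}]' 80; python3 -c "
from h import *
plan([.520,-.0516,.1016],10); print(arm.get_obs()['moment'])"
```

```text
t: 13.5
eef_pos: [0.519, -0.0523, 0.1017]
ee_rot: [3.14, 0.003, 0.142]
ft_force: [-11.6, -2.7, 11.0]
finger_gap: 0.0111
grasp_force: 80.2
t 13.5 pos [ 0.519  -0.0523  0.1017] rot [3.14e+00 3.00e-03 1.42e-01] j6 1.259 F [-11.6  -2.7  11. ] gap 0.0111 gf 80.2 yaw_x 8.14 yaw_y -81.86
shift cm [ 0.11 -0.06  0.01] turn 88.14
[-0.40358366  2.08803443  0.15546114]
```

```bash
python3 -m pendant '[{"tx":0,"ty":0,"tz":0,"turn":1.5,"jaw":0.5},{"tx":0,"ty":0,"tz":0,"turn":3,"jaw":0.5},{"tx":0,"ty":0,"tz":0,"turn":4.5,"jaw":0.5},{"tx":0,"ty":0,"tz":0,"turn":4.5,"jaw":0.5}]' 80; python3 -c "
from h import *
plan([.520,-.0516,.1016],10); print(arm.get_obs()['moment'])"
```

```text
t: 13.9
eef_pos: [0.5189, -0.0522, 0.1017]
ee_rot: [3.14, 0.003, 0.064]
ft_force: [-10.8, -2.5, 11.8]
finger_gap: 0.0102
grasp_force: 80.3
t 13.9 pos [ 0.5189 -0.0522  0.1017] rot [3.14e+00 3.00e-03 6.40e-02] j6 1.337 F [-10.8  -2.5  11.8] gap 0.0102 gf 80.3 yaw_x 3.65 yaw_y -86.35
shift cm [ 0.11 -0.06  0.01] turn 83.65
[-0.33086631  2.14605268  0.16775829]
```

```bash
python3 -m pendant '[{"tx":0,"ty":0,"tz":0,"turn":1.5,"jaw":0.5},{"tx":0,"ty":0,"tz":0,"turn":3,"jaw":0.5},{"tx":0,"ty":0,"tz":0,"turn":3,"jaw":0.5}]' 80; python3 -c "
from h import *
plan([.520,-.0516,.1016],10); print(arm.get_obs()['moment'])"; python3 - <<'E'
from h import *
im,d,k=shot("wrist","w5.png")
P,u,v=cloud("wrist",d,k); np.savez("w5.npz",P=P,u=u,v=v,col=im[v,u],d=d)
E
python3 held.py w5.npz
```

```text
t: 14.2
eef_pos: [0.5189, -0.0522, 0.1017]
ee_rot: [3.14, 0.003, 0.011]
ft_force: [-11.9, -2.5, 10.7]
finger_gap: 0.0107
grasp_force: 80.3
t 14.2 pos [ 0.5189 -0.0522  0.1017] rot [3.14e+00 3.00e-03 1.10e-02] j6 1.39 F [-11.9  -2.5  10.7] gap 0.0107 gf 80.3 yaw_x 0.65 yaw_y -89.35
shift cm [ 0.11 -0.06  0.01] turn 80.65
[-0.30931132  2.19294544  0.16572763]
[(np.float64(-0.06), np.int64(2407)), (np.float64(-0.056), np.int64(236)), (np.float64(-0.052), np.int64(929)), (np.float64(-0.048), np.int64(255)), (np.float64(-0.044), np.int64(57)), (np.float64(-0.04), np.int64(67)), (np.float64(-0.036), np.int64(69)), (np.float64(-0.032), np.int64(73)), (np.float64(-0.028), np.int64(100)), (np.float64(-0.024), np.int64(532)), (np.float64(-0.02), np.int64(933)), (np.float64(0.0), np.int64(45)), (np.float64(0.004), np.int64(188)), (np.float64(0.008), np.int64(292)), (np.float64(0.012), np.int64(331)), (np.float64(0.016), np.int64(373)), (np.float64(0.02), np.int64(385)), (np.float64(0.024), np.int64(5177)), (np.float64(0.028), np.int64(458)), (np.float64(0.032), np.int64(638)), (np.float64(0.036), np.int64(411)), (np.float64(0.04), np.int64(546)), (np.float64(0.044), np.int64(986))]
bar x -0.022820602147837165 0.04577957654036365 rect ((11.597015380859375, -0.02043437957763672), (17.863697052001953, 68.072021484375), 84.22798156738281)
top plane slopes,z [-0.0183 -0.0023  0.0272]
collar 1572 -0.01958289890922129 x max 0.02044963679953361 y -0.021425319895772798 0.0207996825188327
```

View pics/w5.png

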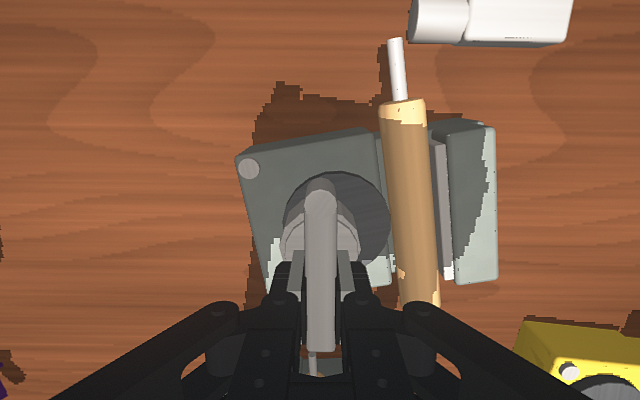

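```bash
python3 -m pendant '[{"tx":0,"ty":0,"tz":0,"turn":1,"jaw":0.5},{"tx":0,"ty":0,"tz":0,"turn":2,"jaw":0.5},{"tx":0,"ty":0,"tz":0,"turn":2,"jaw":0.5}]' 80; python3 -c "
from h import *
plan([.520,-.0516,.1016],10); print(arm.get_obs()['moment'])
z=np.load('w5.npz');P=z['P']
# blank's side/axis direction and jaw edges
m=(P[:,2]>.060)&(P[:,2]<.067)&(P[:,0]>.47)&(P[:,0]<.6)&(P[:,1]<-.08)&(P[:,1]>-.122)
for Q in (P[m],):
  xs=np.arange(.53,.585,.005); e=[[x+.0025,np.percentile(Q[(Q[:,0]>=x)&(Q[:,0]<x+.005),1],97)] for x in xs]; e=np.array(e); print(len(Q),np.degrees(np.arctan(np.polyfit(e[:,0],e[:,1],1)[0])))
m=(P[:,2]>.0425)&(P[:,2]<.048)&(np.hypot(P[:,0]-.52,P[:,1]+.07)<.1)
Q=P[m]; e=np.array([[x,np.percentile(Q[abs(Q[:,0]-x)<.003,1],99.5)] for x in np.arange(.49,.56,.005) if (abs(Q[:,0]-x)<.003).sum()>20]); print(e.round(4).tolist(),np.degrees(np.arctan(np.polyfit(e[:,0],e[:,1],1)[0])))
"
```

```text
t: 14.55
eef_pos: [0.5189, -0.0522, 0.1016]
ee_rot: [3.14, 0.003, -0.023]
ft_force: [-12.1, -2.7, 11.0]
finger_gap: 0.0105
grasp_force: 80.3
t 14.55 pos [ 0.5189 -0.0522  0.1016] rot [ 3.14e+00  3.00e-03 -2.30e-02] j6 1.424 F [-12.1  -2.7  11. ] gap 0.0105 gf 80.3 yaw_x -1.33 yaw_y -91.33
shift cm [ 0.11 -0.06  0.  ] turn 78.67
[-0.26917119  2.10835497  0.12412957]
7849 10.784604980117498
[[0.49, -0.0146], [0.495, -0.0136], [0.5, -0.0127], [0.505, -0.0116], [0.51, -0.0106], [0.515, -0.0099], [0.52, -0.009], [0.525, -0.0081], [0.53, -0.0072], [0.535, -0.0065], [0.54, -0.0054], [0.545, -0.0046], [0.55, -0.0039], [0.555, -0.003], [0.56, -0.003]] 9.762740927912224
```

```bash
python3 - <<'E'
from h import *
im,d,k=shot("wrist"); P,u,v=cloud("wrist",d,k)
m=(P[:,2]>.1255)&(P[:,2]<.131)&(P[:,0]>.532)&(P[:,0]<.572)&(abs(P[:,1]+.052)<.012)
Q=P[m]; e=np.array([[x,Q[abs(Q[:,0]-x)<.002,1].min(),Q[abs(Q[:,0]-x)<.002,1].max()] for x in np.arange(.535,.561,.004)])
mid=(e[:,1]+e[:,2])/2; s=np.polyfit(e[:,0],mid,1); print(e.round(4).tolist(),np.degrees(np.arctan(s[0])),Q[:,0].max(),np.median(Q[:,2]))
E
```

```text
[[0.535, -0.0585, -0.0468], [0.539, -0.0585, -0.047], [0.543, -0.0585, -0.0468], [0.547, -0.0586, -0.0469], [0.551, -0.059, -0.0471], [0.555, -0.059, -0.0472], [0.559, -0.059, -0.0474]] -1.4388648424058403 0.5645458386521762 0.12821881706840957
```

The key's bar sits at -1.4° world, which is 11° past the clamp's +x: the stop plus the 8° of play. Ease back 4° within the play, relieve the load, release, and rise.

```bash
python3 -m pendant '[{"tx":0,"ty":0,"tz":-0.05,"turn":-2,"jaw":0.5},{"tx":-0.04,"ty":0,"tz":-0.1,"turn":-4,"jaw":0.5},{"tx":-0.04,"ty":0,"tz":-0.1,"turn":-4,"jaw":0.5},{"tx":-0.04,"ty":0,"tz":-0.1,"turn":-4,"jaw":0.5}]' 30; python3 -m pendant '[{"tx":0,"ty":0,"tz":0,"turn":0,"jaw":2},{"tx":0,"ty":0,"tz":0,"turn":0,"jaw":3},{"tx":0,"ty":0,"tz":0,"turn":0,"jaw":4},{"tx":0,"ty":0,"tz":0,"turn":0,"jaw":4},{"tx":0,"ty":0,"tz":0,"turn":0,"jaw":4},{"tx":0,"ty":0,"tz":-1,"turn":0,"jaw":4},{"tx":0,"ty":0,"tz":-4,"turn":0,"jaw":4},{"tx":0,"ty":0,"tz":-8,"turn":0,"jaw":4},{"tx":0,"ty":0,"tz":-12,"turn":0,"jaw":4},{"tx":0,"ty":0,"tz":-14,"turn":0,"jaw":4}]'
python3 -m pendant '[{"tx":0,"ty":0,"tz":0,"turn":0,"jaw":4},{"tx":0,"ty":0,"tz":0,"turn":0,"jaw":4},{"tx":0,"ty":0,"tz":0,"turn":0,"jaw":4}]'
python3 - <<'E'
from h import *
im,d,k=shot("wrist","w6.png"); P,u,v=cloud("wrist",d,k)
m=(P[:,2]>.124)&(P[:,2]<.133)&(np.hypot(P[:,0]-.53,P[:,1]+.052)<.06)
print("z",np.median(P[m,2]),cv2.minAreaRect((P[m,:2]*1000).astype(np.float32)))
for n in ("key_grip","key_nose"):
    for b in arm.spot_point("wrist",n)[:1]: print(n,b["score"],at_z("wrist",b["xy"],.12,k))
E
```

```text
t: 15.0
eef_pos: [0.5191, -0.0521, 0.1017]
ee_rot: [3.14, 0.001, 0.046]
ft_force: [-4.6, -3.2, 3.8]
finger_gap: 0.0108
grasp_force: 79.1
t: 16.0
eef_pos: [0.5205, -0.0516, 0.2468]
ee_rot: [3.14, -0.006, 0.047]
ft_force: [-0.7, 0.8, 0.4]
finger_gap: 0.0403
grasp_force: 0.0
t: 16.3
eef_pos: [0.519, -0.0513, 0.2399]
ee_rot: [-3.141, 0.003, 0.047]
ft_force: [-0.2, 0.5, -0.6]
finger_gap: 0.04
grasp_force: 0.0
z 0.1284548002182086 ((530.3753662109375, -52.27204513549805), (67.5367431640625, 12.030807495117188), 3.409740924835205)
key_grip 0.79 [0.46457776 0.15845668 0.12      ]
key_nose 0.92 [ 0.55603558 -0.05003308  0.12      ]
```

View pics/w6.png

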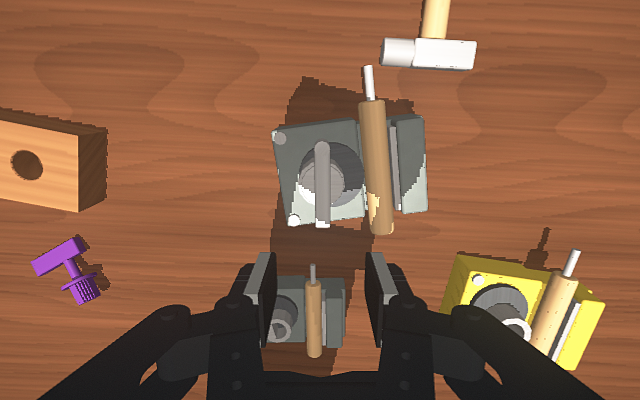

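The picture shows the key standing in the socket at (322,180), upright, with its bar at 3.4° and its top at 0.130 m. The gripper is clear of it, so I'll hand in.

```bash
python3 -c "
from bench import arm
print(arm.finish_job())"
```

```text
the job is handed in; nothing more can be done
None
```

The job is handed in at about 16 s of robot time: the key stands home and upright in the grey clamp's socket, turned clockwise until its long arm lay 11° past the clamp's +x, then eased back to about 7° and released; I felt no distinct rise in torque at the stop, so "tight" rests on that measured angle.

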